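# Take a hardness reading on the durometer stand

### The arm

A 7-joint arm with a two-finger parallel gripper is mounted at the origin on the work surface. World frame = base frame: x ahead of the robot, y to its left, z up, the work surface at z = 0. Lengths are in mm, angles in rad, forces in N, time in s.
With the tool pointing down it reaches from about 400 to 850 mm from the base axis. Payload 10.4 kg.
Tool frame: the origin (TCP) lies midway between the tips of the shut fingers; the grasp point (between the pads) lies 19 mm behind it; z points along the fingers, y is the line along which they close (so a half turn about z gives the same grasp; the last joint's range is limited). The gripper opens to 85 mm and grips with 20 to 120 N. Pads are 22 mm wide; open, the fingers measure 114 mm over their backs; the gripper's body (76 mm by 85 mm) begins 54 mm behind the grasp point. The pads swing forward as they close: fully open they stand 13 mm farther back than shut.
Start: joints at [1.227, 0.332, -0.065, 1.46, 0.022, 1.35, -0.088], TCP at [197.1, -593.129, 231.338] pointing down, gripper open.
Joint ranges: [-2.6, 2.6], [-0.5, 2.12], [-1.47, 1.34], [0.16, 2.42], [-1.27, 4.41], [0.06, 2.06], [-2.6, 2.6]. Speed limits (rad/s): [2.22, 2.22, 2.79, 2.79, 3.14, 3.14, 3.14].

### API

Orientations are given as [roll, pitch, yaw] about the fixed x, y, z axes, in that order (R = Rz(yaw) Ry(pitch) Rx(roll)).
In Python, from cell import monitor, camera, camera_info, job_done gives the robot as it stands.
- The arm moves only by the tool carry_out, never from a script. Its argument "series" is one flat list of numbers, 7 for each row, row after row: the shift along the tool's x, y, z in m, then the turn, a rotation vector about the tool's x, y, z in degrees, then the opening, from 0 (shut) to 1 (fully open). A call has 1 to 20 rows; each row shifts and turns the commanded pose from where the row before left it, along the tool's axes as they then stand; what a row does not reach is not made up. A row lasts 1/10 s, in which the tool goes at most 50 mm and 8.59 degrees, less where a joint would pass 70% of its speed; a pose out of reach is approached as far as the arm can. A call is refused whole if a number of a shift passes 0.05 or a number of a turn 8.59, either way. A call with a gripper value outside its range is refused whole. The fingers move at their own pace and stop on an object; "grip_force" is the grip in N (left out, the last holds). Time passes only in rows, so rows that do not move let the fingers close. It gives the time, the measured TCP pose, the force, the opening and the grip force at its end, in the units of the state.
- monitor.state(): the state, without advancing time (a new reading comes with each control period).
- camera(name): name is "scene" or "top" or "wrist"; returns the picture (384x512x3 uint8, blue, green, red); there is no depth.
- camera_info(name): a dict with "intrinsics" (3x3 intrinsics, pixels), "pose" (4x4, takes a point from camera to world coordinates); the wrist camera has in their place "tool_from_camera" (4x4, takes a point from camera to tool coordinates, whose origin is the TCP and whose axes are the flange's). Camera axes: x right, y down, z forward; pixel columns grow to the right and rows downward; lengths in mm; the calibration is good to about 2 mm. A picture is of the moment at which its call begins: read the wrist's pose just before it. camera_info takes no time and is no camera call.
- job_done(): hands the job in; it is judged then, once.
The state is a dict: "time_s": time; "joint_pos": joint angles; "qvel": joint speeds; "tau": joint torques, N m; "eef_pos": TCP position; "eef_rot": TCP orientation; "wrist_force": force on the tool from outside, world axes, zero at the start; "ft_torque": the same for the moment, N m; "opening": opening from 0.0 (shut) to 1.0 (fully open); "finger_force": force on a finger pad.
Only numpy, scipy, OpenCV 4.12 (cv2) and the standard library are available. Lean on these libraries where they do the work, as an engineer would, in place of code of your own. Each camera call takes 0.05 s, during which the arm holds its last target. There are 200 camera calls.

### The job

Set up the hardness reading of the blue test bar: lay it flat on the round anvil of the durometer stand, under the presser foot, so that the middle of the foot will come down at least 12 mm in from every edge of the bar, and let go of it. Then bring the stand's ball-knobbed hand lever forward and down against its return spring, gently, all the way to its stop, so that the weighted durometer rests on the bar, and finish while still holding the lever at its stop with the gripper so that the reading can be taken. Leave the other bars and everything else on the bench where they are.

Things in the scene. Friction and masses are not known exactly. Their poses are not given: they have to be found in the camera images.
- stand: Durometer test stand, fixed. Origin: bench level on the presser foot's vertical axis; -x is its front (towards the robot at yaw 0), z up. Base plate x -90 to 130, y +-80, 30 mm high; round anvil 110 mm across, top at 55 mm; column 28 mm across at x 95, 373 mm high; pinion head x -28 to 76, y +-38, z 161 to 231. Hand lever on its -y side; the +y side is free for bringing in a bar.
- anvil (a point): Centre of the anvil's top face; axes as the stand's.
- foot (a point): Centre of the underside of the presser foot (18 mm across), straight above the anvil's centre; lever up: 34 mm above the anvil. Above the foot: neck 13 mm across; round dial case from 16 to 70 mm up, 54 mm across in y, 24 mm thick in x; spindle through the head; 1 kg weight 66 mm across from 173 to 211 mm up, with a knob to 222 mm.
- lever (a joint): Hand lever, rad: 0 = up at rest (45 deg above level, leaning to the stand's front), 1.2 = its stop, 24 deg below level. Growing values swing the knob forward (stand -x) and down about the stand's y axis through pivot. Damped; a spring returns it; about 8 N at the knob holds it at the stop. Lowers the durometer 24 mm/rad; the foot lands on a bar at about 0.92 rad, then its 1 kg bears on it.
- pivot (a point): Point on the lever's turning axis, in the plane in which the lever swings: stand frame x 22, y -65, z 195 mm. Axes as the stand's.
- knob (a point): Centre of the black ball knob, 34 mm across, at the end of the lever, 140 mm from pivot. The lever's rod is 10 mm thick. At lever 0 the knob is 294 mm above the bench, at the stop 139 mm. Its axes turn with the lever.
- blue_bar: Blue test bar, the one to be tested, loose on the bench: 160 (its x) x 50 (its y) x 12 (z) mm, about 0.11 kg, both ends alike. Origin: centre of its underside.
- red_bar: Red test bar of the same size, to be left alone. Origin: centre of its underside.
- black_bar: Black test bar of the same size, to be left alone. Origin: centre of its underside.
- ref_block: Yellow round hardness reference block, 50 mm across, 10 mm high, loose, leave alone. Origin: centre of its underside.
- caliper: Digital caliper, 220 mm long (its x), up to 70 mm wide, 12 mm high, lying loose, leave alone. Origin: near the middle of its beam, bench level.
- tape_roll: Yellow roll of tape, 96 mm across, 24 mm high, lying loose, leave alone. Origin: centre of its underside.
- spray_can: Aerosol can with a red cap, 52 mm across, 170 mm high, loose, leave alone. Origin: centre of its underside.
- pen_cup: Brown pen cup, 76 mm across, 95 mm high, pens to 165 mm, loose, leave alone. Origin: centre of its underside.
- mouse: Black computer mouse, 105 x 62 x 32 mm, loose, leave alone. Origin: centre of its underside.
- durometer: The durometer with its dial, spindle and weight, 1 kg, sliding up and down with the lever; see foot for its shape. Its axes are the stand's.
Mind the look-alikes: they are no part of the job. Several things look just like the blue_bar: the one meant starts farthest to the robot's left.

How it is judged (in metres and radians):
On the way:
1. the blue bar lies flat on the anvil under the foot, the foot's middle over it at least 12 mm in from every edge, let go and at rest, the lever still up (x of foot in the frame of blue_bar between -0.068 and 0.068 m and y of foot in the frame of blue_bar between -0.013 and 0.013 m and z of blue_bar in the frame of anvil between -0.003 and 0.003 m and angle between blue_bar's own z axis and vertical below 0.04 rad and linear speed of blue_bar below 0.02 m/s and contact force between the arm and blue_bar below 0.1 N and value of joint lever below 0.3 rad), for 0.2 s.
At the end, for the whole second after the job is handed in: Gripper holding the lever (over 2 N), still, above 1.14 of 1.2 rad; durometer on the blue bar with over 6 N, foot middle at least 12 mm in from every edge; bar flat on the anvil (3 mm, 0.04 rad), still; robot touching neither bar nor durometer (value of joint lever above 1.14 rad and velocity of joint lever between -0.1 and 0.1 rad/s and contact force between the fingers and lever above 2 N and contact force between durometer and blue_bar above 6 N and x of foot in the frame of blue_bar between -0.068 and 0.068 m and y of foot in the frame of blue_bar between -0.013 and 0.013 m and z of blue_bar in the frame of anvil between -0.003 and 0.003 m and angle between blue_bar's own z axis and vertical below 0.04 rad and linear speed of blue_bar below 0.02 m/s and contact force between the arm and blue_bar below 0.1 N and contact force between the arm and durometer below 0.5 N); the arm keeps its last pose, push and grip.
It fails at once if the foot is driven onto the bar with a shock (over 25 N) (contact force between durometer and blue_bar above 25 N).
It fails at once if another bar or another thing on the bench is pushed away (more than 25 mm) (distance of any of red_bar, black_bar, ref_block, caliper, tape_roll, spray_can, pen_cup, mouse from where it was at the start of the episode above 0.025 m).
It also fails if it takes over 58 s, if anything falls off the work surface, if the arm or the gripper's body presses on something with over 40 N, if the wrist force passes 120 N, or if a joint passes its speed limit or range.

## Working session

There is one attempt and no reset: what is moved stays moved. The work goes in short steps, Python scripts to look and compute and a tool call to move; the robot and the scene stay as the last step left them, time stands still between calls to the robot, and variables do not carry over. Pictures are saved under pics/ and viewed, at most 10 in all, crops included, and the job is handed in when it is done.

Besides the shell and the picture viewer there is one more tool, called after "Call:" as name(argument=value, ...) on one line, values as JSON. carry_out: Moves the arm, as the interface text tells. Its arguments: {"type":"object","properties":{"series":{"type":"array"},"grip_force":{"type":"number"}},"required":["series"]}

```bash
mkdir -p pics; ls; python3 - <<'E'
from cell import monitor,camera,camera_info
import cv2,numpy as np
s=monitor.state();print(s)
for n in("scene","top"):
    cv2.imwrite(f"pics/{n}0.png",camera(n));i=camera_info(n);print(n,np.round(i["intrinsics"],1).tolist(),np.round(i["pose"],3).tolist())
print(camera_info("wrist"))
E
```

```text
pics
{'time_s': 0.0, 'joint_pos': array([ 1.22739798,  0.33286983, -0.06471934,  1.46091686,  0.02161131,
        1.34992008, -0.08849247]), 'qvel': array([0.0004136 , 0.00011736, 0.00060204, 0.00041387, 0.00105652,
       0.00101168, 0.00041203]), 'tau': array([-4.74846765e-04, -6.25430059e+01,  4.90575610e-02, -3.91606593e+01,
        1.62194244e-02,  9.79831471e-03, -2.81127433e-05]), 'eef_pos': array([ 196.96269235, -592.76135796,  230.52894103]), 'eef_rot': array([-3.14017639e+00,  7.06254906e-05,  3.20847174e-01]), 'wrist_force': array([ 0.11608586, -0.42216246, -0.12268851]), 'ft_torque': array([ 0.03558587, -0.02651798, -0.03329868]), 'finger_force': 0.0, 'opening': 1.001306067007695}
scene [[428.6, 0.0, 258.5], [0.0, 428.6, 185.3], [0.0, 0.0, 1.0]] [[0.101, 0.812, -0.575, 1347.554], [0.995, -0.078, 0.064, -86.997], [0.008, -0.579, -0.815, 1303.933], [0.0, 0.0, 0.0, 1.0]]
top [[493.6, 0.0, 252.4], [0.0, 493.6, 185.0], [0.0, 0.0, 1.0]] [[-0.006, -0.996, 0.085, 441.774], [-1.0, 0.005, -0.003, -2.491], [0.003, -0.085, -0.996, 1442.328], [0.0, 0.0, 0.0, 1.0]]
{'intrinsics': array([[289.49948315,   0.        , 259.61596104],
       [  0.        , 289.49948315, 195.6809393 ],
       [  0.        ,   0.        ,   1.        ]]), 'tool_from_camera': array([[ 6.68561855e-04, -9.62612607e-01, -2.70881010e-01,
         6.85056582e+01],
       [ 9.99999576e-01,  4.71973624e-04,  7.90877923e-04,
         6.86483099e-01],
       [-6.33460367e-04, -2.70881424e-01,  9.62612514e-01,
        -1.43074891e+02],
       [ 0.00000000e+00,  0.00000000e+00,  0.00000000e+00,
         1.00000000e+00]])}
```

View pics/scene0.png

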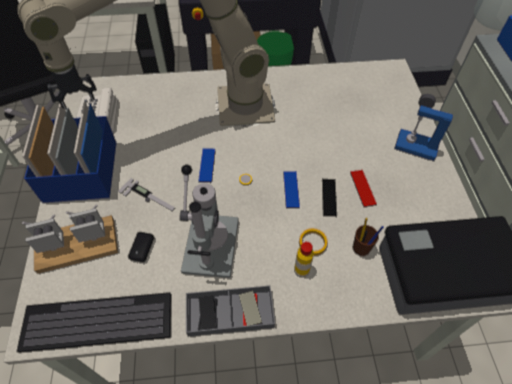

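View pics/top0.png

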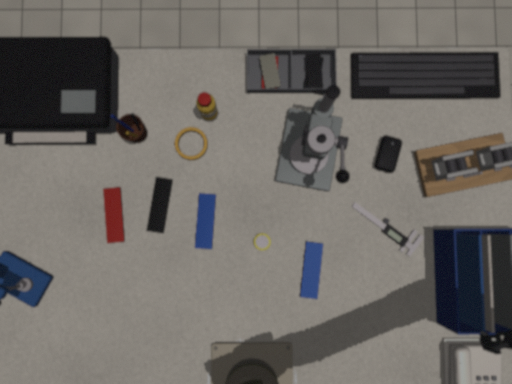

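The top view shows two blue bars. The one at (205,221) is farthest to the robot's left, so it is the target. The stand is at (312,148), its weight at (320,139), the knob at (343,176) and the black bar at (160,205).

```bash
cat > h.py <<'E'
import numpy as np,cv2
from cell import monitor,camera,camera_info
from scipy.spatial.transform import Rotation as Ro
def ray(n,px,z):
    i=camera_info(n);T=np.array(i["pose"])
    d=T[:3,:3]@np.linalg.inv(i["intrinsics"])@np.array([px[0],px[1],1.]);o=T[:3,3]
    return o+d*(z-o[2])/d[2]
def comps(m,lo=30):
    n,l,st,c=cv2.connectedComponentsWithStats(m.astype(np.uint8))
    return [(l==k,st[k],c[k]) for k in range(1,n) if st[k][4]>=lo]
def proj(n,p):
    i=camera_info(n);T=np.linalg.inv(i["pose"]);q=i["intrinsics"]@(T[:3,:3]@p+T[:3,3]);return q[:2]/q[2]
def rect(n,mask,z):
    ys,xs=np.nonzero(mask);P=np.array([ray(n,(x,y),z)[:2] for x,y in zip(xs,ys)],np.float32)
    (c,(w,h),a)=cv2.minAreaRect(P);C=cv2.PCACompute(P,mean=None)
    return P.mean(0),c,w,h,a,np.degrees(np.arctan2(C[1][0][1],C[1][0][0]))
E
python3 - <<'E'
from h import *
for n in("top","scene"):
    im=cv2.imread(f"pics/{n}0.png");hsv=cv2.cvtColor(im,cv2.COLOR_BGR2HSV)
    m=cv2.inRange(hsv,(105,150,80),(130,255,255))
    for M,st,c in comps(m,150): print(n,st,c,[np.round(v,1) for v in rect(n,M,12 if n=="top" else 12)])
im=cv2.imread("pics/top0.png");g=cv2.cvtColor(im,cv2.COLOR_BGR2GRAY)
# knob
sub=(g<50);sub[:160]=0;sub[195:]=0;sub[:,:325]=0;sub[:,360:]=0
for M,st,c in comps(sub,20): print("knob top",st,c,ray("top",c,294))
im2=cv2.imread("pics/scene0.png");g2=cv2.cvtColor(im2,cv2.COLOR_BGR2GRAY)
s2=(g2<60);s2[:158]=0;s2[180:]=0;s2[:,:175]=0;s2[:,198:]=0
for M,st,c in comps(s2,20): print("knob scene",st,c,ray("scene",c,294))
hc=cv2.HoughCircles(g[100:180,280:360],cv2.HOUGH_GRADIENT,1,10,param1=100,param2=12,minRadius=8,maxRadius=18)
print(hc+[280,100,0] if hc is not None else 0)
cv2.imwrite("pics/st.png",np.hstack([cv2.resize(im[90:200,265:365],(400,440),interpolation=2),cv2.resize(im2[155:280,170:250],(282,440),interpolation=2)]))
E
```

```text
top [197 195  17  52 721] [204.87656033 220.62413315] [array([461.6, 130.8], dtype=float32), array([461.9, 130.9]), np.float64(40.5), np.float64(148.7), np.float64(85.8), np.float32(-4.1)]
top [302 251  18  45 295] [310.38305085 276.39322034] [array([ 300.5, -171.8], dtype=float32), array([ 311.3, -172.3]), np.float64(38.9), np.float64(127.6), np.float64(83.0), np.float32(-8.5)]
top [  0 253  50  52 824] [ 26.34830097 276.91990291] [array([303.9, 640.8], dtype=float32), array([300.3, 662.4]), np.float64(153.0), np.float64(90.2), np.float64(61.0), np.float32(41.7)]
scene [419 106  33  15 199] [435.33668342 113.02512563] [array([135.2, 794.8], dtype=float32), array([135.5, 794.9]), np.float64(130.7), np.float64(40.8), np.float64(58.0), np.float32(58.3)]
scene [396 130  41  28 414] [414.55797101 145.66908213] [array([302.8, 650.9], dtype=float32), array([291.3, 666.2]), np.float64(153.3), np.float64(97.3), np.float64(61.0), np.float32(48.1)]
scene [199 149  16  33 376] [206.68351064 164.82446809] [array([ 321. , -172.5], dtype=float32), array([ 320. , -172.3]), np.float64(44.9), np.float64(155.2), np.float64(82.8), np.float32(-7.1)]Traceback (most recent call last):
  File "<stdin>", line 5, in <module>
  File "h.py", line 14, in rect
    ys,xs=np.nonzero(mask);P=np.array([ray(n,(x,y),z)[:2] for x,y in zip(xs,ys)],np.float32)
                                       ~~~^^^^^^^^^^^
  File "h.py", line 5, in ray
    i=camera_info(n);T=np.array(i["pose"])
ValueError: time passes only in moves, steps and waits
```

```bash
sed -i 's/^def ray/INF={n:camera_info(n) for n in ("scene","top","wrist")}\ncamera_info_=lambda n:INF[n]\ndef ray/; s/i=camera_info(n)/i=INF[n]/' h.py
python3 - <<'E'
from h import *
im=cv2.imread("pics/scene0.png");hsv=cv2.cvtColor(im,cv2.COLOR_BGR2HSV)
m=cv2.inRange(hsv,(105,150,80),(130,255,255));m[:,:270]=0;m[:,310:]=0
for M,st,c in comps(m,150): print(st,c,[np.round(v,1) for v in rect("scene",M,12)])
im=cv2.imread("pics/top0.png");g=cv2.cvtColor(im,cv2.COLOR_BGR2GRAY)
sub=(g<50);sub[:160]=0;sub[195:]=0;sub[:,:325]=0;sub[:,360:]=0
for M,st,c in comps(sub,20): print("knob top",st,c,ray("top",c,294))
im2=cv2.imread("pics/scene0.png");g2=cv2.cvtColor(im2,cv2.COLOR_BGR2GRAY)
s2=(g2<60);s2[:158]=0;s2[180:]=0;s2[:,:175]=0;s2[:,198:]=0
for M,st,c in comps(s2,20): print("knob scene",st,c,ray("scene",c,294))
hc=cv2.HoughCircles(g[100:180,280:360],cv2.HOUGH_GRADIENT,1,10,param1=100,param2=12,minRadius=8,maxRadius=18)
print(hc+[280,100,0] if hc is not None else 0)
cv2.imwrite("pics/st.png",np.hstack([cv2.resize(im[90:200,265:365],(400,440),interpolation=2),cv2.resize(im2[155:280,170:250],(282,440),interpolation=2)]))
E
```

```text
[284 172  15  35 422] [290.9478673  189.24407583] [array([464.4, 131.9], dtype=float32), array([462. , 132.1]), np.float64(44.4), np.float64(153.3), np.float64(85.7), np.float32(-4.1)]
knob top [336 170  13  12 118] [342.10169492 175.74576271] [ 560.56046301 -216.26323943  294.        ]
knob scene [182 165  10  10  74] [186.31081081 169.60810811] [ 557.95726294 -214.46494946  294.        ]
[[[307.5        155.5         17.39999962]
  [321.5        137.5         11.80000019]]]
```

View pics/st.png

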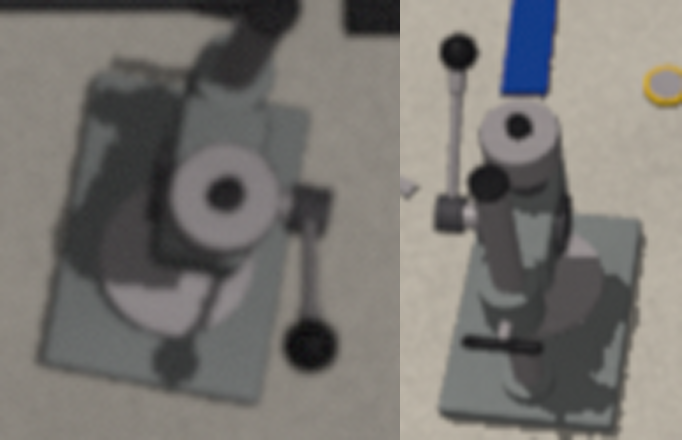

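The crop shows the weight's knob at about (321.5,138.5) in the top view. The base plate corners are about (290,108), (275,180.5), (329.5,190.5) and (342,117.5), and the lever is up.

```bash
python3 - <<'E'
from h import *
W=ray("top",(321.4,138.6),305);W2=ray("scene",(170+(518-400)/3.525,155+126/3.52),308);print("axis",W,W2)
C=[ray("top",p,30)[:2] for p in((290,108),(275,180.5),(329.5,190.5),(342,117.5))];C=np.array(C)
print(C.round(1),[np.linalg.norm(C[i]-C[(i+1)%4]).round(1) for i in range(4)])
for i in range(4):
    d=C[(i+1)%4]-C[i];print(np.degrees(np.arctan2(d[1],d[0])))
K=(np.array([560.6,-216.3])+[558,-214.5])/2
A=(W[:2]+W2[:2])/2
d=K-A;print("knob rel",d,np.linalg.norm(d),np.hypot(77,65),"yaw",np.degrees(np.arctan2(d[1],d[0])-np.arctan2(-65,-77))%360-360)
# plate centre local x20
print("origin from plate",C.mean(0)-20*np.array([np.cos(np.radians(-10.5)),np.sin(np.radians(-10.5))]))
E
```

```text
axis [ 646.76791892 -167.74680494  305.        ] [ 649.05018302 -164.85764517  308.        ]
[[ 786.9 -117.8]
 [ 575.2  -72.1]
 [ 545.5 -228.3]
 [ 758.1 -268.7]] [np.float64(216.6), np.float64(159.0), np.float64(216.4), np.float64(153.6)]
167.82227883815222
-100.75747918099569
-10.757272437595173
79.1759977444513
knob rel [-88.60905097 -49.09777494] 101.30229719988725 100.7670581092849 yaw -11.178990819616445
origin from plate [ 646.75638662 -168.10429309]
```

Call:
carry_out(series=[0, 0, -0.04, 0, 0, 0, 1, 0, 0, -0.04, 0, 0, 0, 1, 0, 0, -0.04, 0, 0, 0, 1, 0, 0, -0.03, 0, 0, 0, 1, 0.027, -0.029, 0, 0, 0, 0, 1, 0.027, -0.029, 0, 0, 0, 0, 1, 0.027, -0.029, 0, 0, 0, 0, 1, 0.027, -0.029, 0, 0, 0, 0, 1, 0.027, -0.029, 0, 0, 0, 0, 1, 0.027, -0.029, 0, 0, 0, 0, 1, 0.027, -0.029, 0, 0, 0, 0, 1, 0.027, -0.029, 0, 0, 0, 0, 1, 0.027, -0.029, 0, 0, 0, 0, 1, 0.027, -0.029, 0, 0, 0, 0, 1, 0.027, -0.029, 0, 0, 0, 0, 1, 0.027, -0.029, 0, 0, 0, 0, 1, 0.027, -0.029, 0, 0, 0, 0, 1, 0.027, -0.029, 0, 0, 0, 0, 1, 0.027, -0.029, 0, 0, 0, 0, 1, 0.027, -0.029, 0, 0, 0, 0, 1])

```text
time_s: 2.1
eef_pos: [461.0, -15.0, 381.2]
eef_rot: [3.141, 0.0, 0.321]
wrist_force: [0.8, -0.2, 1.0]
opening: 0.999
finger_force: 0.0
```

Call:
carry_out(series=[0.0255, -0.029, 0, 0, 0, 0, 1, 0.0255, -0.029, 0, 0, 0, 0, 1, 0.0255, -0.029, 0, 0, 0, 0, 1, 0.0255, -0.029, 0, 0, 0, 0, 1, 0, 0, 0.04, 0, 0, 7.5, 1, 0, 0, 0.04, 0, 0, 7.5, 1, 0, 0, 0.04, 0, 0, 7.5, 1, 0, 0, 0.04, 0, 0, 0, 1, 0, 0, 0, 0, 0, 0, 1, 0, 0, 0, 0, 0, 0, 1])

```text
time_s: 3.1
eef_pos: [521.0, 125.8, 222.1]
eef_rot: [-3.142, 0.001, -0.071]
wrist_force: [0.5, -0.1, -0.1]
opening: 1.002
finger_force: 0.0
```

```bash
cat >> h.py <<'E'
def wpose():
    s=monitor.state();T=np.eye(4);T[:3,:3]=Ro.from_euler("xyz",s["eef_rot"]).as_matrix();T[:3,3]=s["eef_pos"]
    return s,T
def wray(px,z,T):
    i=INF["wrist"];C=T@i["tool_from_camera"];d=C[:3,:3]@np.linalg.inv(i["intrinsics"])@np.array([px[0],px[1],1.])
    return C[:3,3]+d*(z-C[2,3])/d[2]
E
python3 - <<'E'
from h import *
s,T=wpose();im=camera("wrist");cv2.imwrite("pics/w1.png",im);print(s["eef_pos"],s["eef_rot"],s["joint_pos"].round(2))
m=cv2.inRange(cv2.cvtColor(im,cv2.COLOR_BGR2HSV),(105,130,60),(130,255,255))
for M,st,c in comps(m,300):
    ys,xs=np.nonzero(M);P=np.array([wray(p,12,T)[:2] for p in zip(xs,ys)],np.float32)
    print(st,cv2.minAreaRect(P),P.mean(0))
E
```

```text
[520.95307646 125.75042289 222.0968643 ] [-3.14152728e+00  6.00238709e-04 -7.11588427e-02] [ 0.4   0.23 -0.83  1.68  0.18  1.31 -2.1 ]
[ 239  170   38   81 1762] ((469.1352844238281, 130.37130737304688), (46.08864974975586, 108.93230438232422), 86.8403549194336) [484.7645  123.65347]
[ 467  245   45   57 1729] ((357.0345764160156, -179.4296112060547), (49.58317184448242, 83.97249603271484), 82.25045776367188) [ 361.73407 -180.54663]
```

View pics/w1.png

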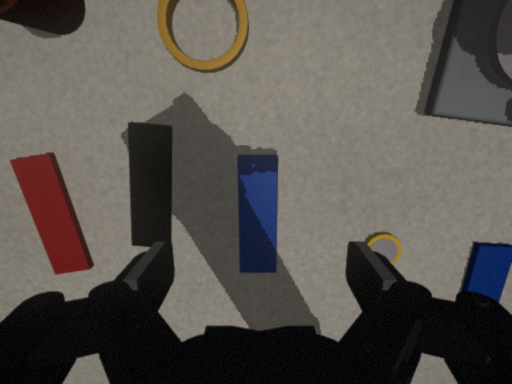

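The wrist view shows the blue bar at columns 238–278, rows 155–272, centred between the fingers (cx is about 260). The black bar at (151,185) clears the left finger.

```bash
python3 - <<'E'
from h import *
s,T=wpose()
for p in((238,155),(277,155),(239,272),(276,272)): print(wray(p,12,T).round(1))
E
```

```text
[544.7 150.   12. ]
[541.3 102.4  12. ]
[384.9 163.2  12. ]
[381.3 112.6  12. ]
```

Call:
carry_out(series=[0.002, -0.0015, 0.04, 0, 0, 0, 1, 0, 0, 0.04, 0, 0, 0, 1, 0, 0, 0.04, 0, 0, 0, 1, 0, 0, 0.04, 0, 0, 0, 1, 0, 0, 0.03, 0, 0, 0, 1, 0, 0, 0.015, 0, 0, 0, 1, 0, 0, 0.008, 0, 0, 0, 1, 0, 0, 0, 0, 0, 0, 1, 0, 0, 0, 0, 0, 0, 1], grip_force=60)

```text
time_s: 4.05
eef_pos: [524.4, 127.3, 10.0]
eef_rot: [-3.141, -0.002, -0.072]
wrist_force: [-0.3, 0.6, 0.4]
opening: 1.002
finger_force: 0.0
```

Call:
carry_out(series=[-0.001, 0, 0.005, 0, 0, 0, 1, 0, 0, 0.003, 0, 0, 0, 1, 0, 0, 0, 0, 0, 0, 0.4, 0, 0, 0, 0, 0, 0, 0.4, 0, 0, 0, 0, 0, 0, 0.4, 0, 0, 0, 0, 0, 0, 0.4, 0, 0, 0, 0, 0, 0, 0.4, 0, 0, 0, 0, 0, 0, 0.4, 0, 0, 0, 0, 0, 0, 0.4])

```text
time_s: 4.95
eef_pos: [522.5, 127.3, 0.8]
eef_rot: [-3.141, -0.001, -0.072]
wrist_force: [-1.6, -0.3, 6.0]
opening: 0.564
finger_force: 62.3
```

Call:
carry_out(series=[0, 0, -0.01, 0, 0, 0, 0.4, 0, 0, -0.03, 0, 0, 0, 0.4, 0, 0, -0.04, 0, 0, 0, 0.4, 0, 0, -0.04, 0, 0, 0, 0.4, 0, 0, -0.02, 0, 0, 0, 0.4, 0, 0, 0, 0, 0, -8.3, 0.4, 0, 0, 0, 0, 0, -8.3, 0.4, 0, 0, 0, 0, 0, -8.3, 0.4, 0, 0, 0, 0, 0, -8.3, 0.4, 0, 0, 0, 0, 0, -8.3, 0.4, 0, 0, 0, 0, 0, -8.3, 0.4, 0, 0, 0, 0, 0, -8.3, 0.4, 0, 0, 0, 0, 0, -8.3, 0.4, 0, 0, 0, 0, 0, -8.3, 0.4, 0, 0, 0, 0, 0, -8.3, 0.4, 0, 0, 0, 0, 0, 0, 0.4, 0, 0, 0, 0, 0, 0, 0.4])

```text
time_s: 6.65
eef_pos: [522.0, 127.0, 140.5]
eef_rot: [-3.142, -0.0, 1.372]
wrist_force: [-0.3, -0.5, -1.9]
opening: 0.57
finger_force: 62.2
```

```bash
python3 - <<'E'
from h import *
s,T=wpose();print(s["eef_pos"],s["eef_rot"],s["joint_pos"].round(2))
a=camera("scene");b=camera("top")
cv2.imwrite("pics/c1.png",np.hstack([cv2.resize(a[80:240,200:360],(400,400)),cv2.resize(b[100:260,150:310],(400,400))]))
for n,im in(("scene",a),("top",b)):
    m=cv2.inRange(cv2.cvtColor(im,cv2.COLOR_BGR2HSV),(105,120,50),(130,255,255))
    if n=="top": m[:,:60]=0;m[:,295:]=0
    else: m[:,:220]=0;m[:,390:]=0
    for M,st,c in comps(m,100): print(n,st,[np.round(v,1) for v in rect(n,M,150)])
E
```

```text
[522.00112832 127.00109364 140.5056231 ] [-3.14154096e+00 -1.04494217e-05  1.37230997e+00] [ 0.57  0.4  -1.06  1.77  0.38  1.2  -0.8 ]
scene [253 171  39  15 463] [array([506.4,  54.3], dtype=float32), array([506.3,  53.6]), np.float64(126.9), np.float64(53.0), np.float64(78.0), np.float32(77.2)]
top [221 193  35  23 471] [array([503. ,  26.4], dtype=float32), array([502.6,  34.9]), np.float64(91.6), np.float64(44.1), np.float64(78.8), np.float32(67.4)]
```

View pics/c1.png

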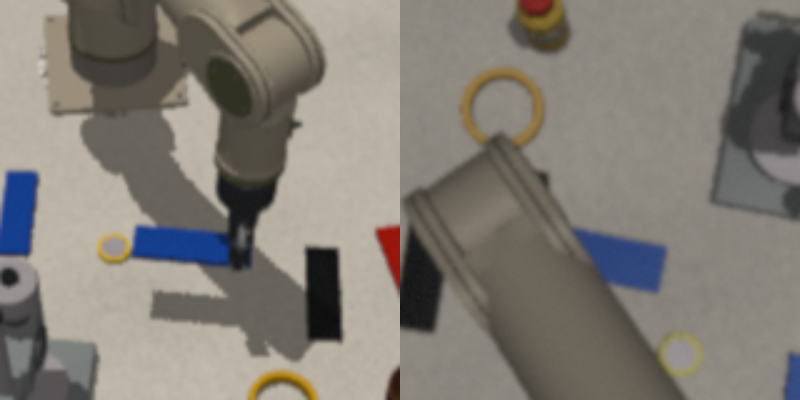

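```bash
python3 - <<'E'
from h import *
def tri(p,q):
    L=[]
    for n,x in(("scene",p),("top",q)):
        a=ray(n,x,0);b=ray(n,x,200);L.append((a,(b-a)/np.linalg.norm(b-a)))
    (a,u),(b,v)=L;t=np.linalg.lstsq(np.c_[u,-v],b-a,rcond=None)[0];P=a+u*t[0];Q=b+v*t[1];return (P+Q)/2,np.linalg.norm(P-Q)
# far end corners (top face): +x side corner, -x side corner
print(tri((200+132/2.5,80+258/2.5),(256.4,197.6)),tri((200+135/2.5,80+228/2.5),(254,216.4)))
E
```

```text
(array([519.51529173, -15.33204446, 145.10295362]), np.float64(3.4729251142685142)) (array([470.24929129,  -7.68431084, 145.58729256]), np.float64(5.553385484283153))
```

Call:
carry_out(series=[-0.0075, 0.0257, 0, 0, 0, 0, 0.4, -0.0075, 0.0257, 0, 0, 0, 0, 0.4, -0.0075, 0.0257, 0, 0, 0, 0, 0.4, -0.0075, 0.0257, 0, 0, 0, 0, 0.4, -0.0075, 0.0257, 0, 0, 0, 0, 0.4, -0.0075, 0.0257, 0, 0, 0, 0, 0.4, -0.0075, 0.0257, 0, 0, 0, 0, 0.4, 0, 0, 0.018, 0, 0, 0, 0.4, 0, 0, 0.018, 0, 0, 0, 0.4, 0, 0, 0.018, 0, 0, 0, 0.4, 0, 0, 0.017, 0, 0, 0, 0.4, 0, 0, 0, 0, 0, 0, 0.4, 0, 0, 0, 0, 0, 0, 0.4])

```text
time_s: 8.05
eef_pos: [688.2, 41.0, 69.2]
eef_rot: [-3.141, 0.0, 1.377]
wrist_force: [0.6, 0.3, 0.2]
opening: 0.559
finger_force: 62.2
```

```bash
python3 - <<'E'
from h import *
s,T=wpose();print(s["joint_pos"].round(2))
a=camera("scene");b=camera("top")
cv2.imwrite("pics/c2.png",np.hstack([cv2.resize(a[130:290,160:320],(400,400)),cv2.resize(b[70:230,200:360],(400,400))]))
E
```

```text
[ 0.44  0.76 -0.87  1.41  0.59  1.24 -0.67]
```

View pics/c2.png

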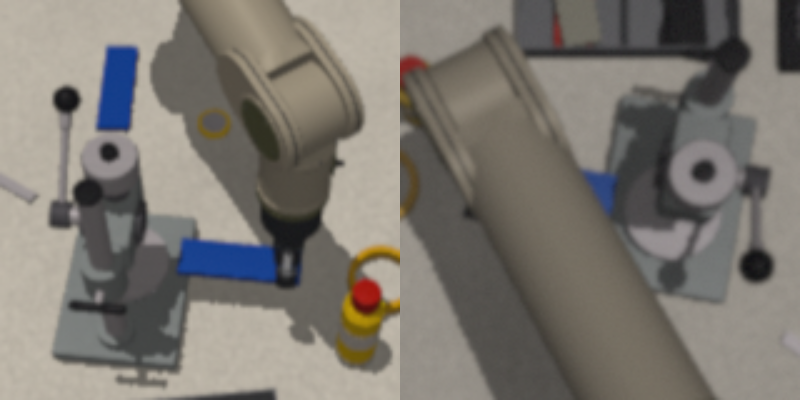

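```bash
python3 - <<'E'
from h import *
for z in (200,250,300,350,400,450): print(z,proj("scene",np.array([688,41,z])).round(0),proj("top",np.array([688,41,z])).round(0))
# forearm lower edge point in scene: crop(180,0)->(232,130)
for z in (350,400,450,500,550): print(z,ray("scene",(232,130),z).round(0), ray("top",(200+610/2.5,70+190/2.5),z).round(0),ray("top",(200+655/2.5,70+265/2.5),z).round(0))
E
```

```text
200 [276. 216.] [233. 130.]
250 [277. 208.] [233. 126.]
300 [277. 198.] [232. 122.]
350 [278. 188.] [231. 117.]
400 [279. 177.] [230. 112.]
450 [280. 165.] [229. 107.]
350 [464. -70. 350.] [ 620. -435.  350.] [ 553. -473.  350.]
400 [511. -71. 400.] [ 612. -416.  400.] [ 548. -451.  400.]
450 [557. -72. 450.] [ 604. -396.  450.] [ 543. -430.  450.]
500 [603. -73. 500.] [ 596. -376.  500.] [ 538. -408.  500.]
550 [650. -74. 550.] [ 588. -356.  550.] [ 532. -387.  550.]
```

```bash
python3 - <<'E'
from h import *
for z in (330,360,390,420,450): print(z,ray("scene",(265,181),z).round(0),ray("top",(253,105),z).round(0), "edge",ray("top",(264,127),z).round(0),"botscene",ray("scene",(160+280/2.5,130+165/2.5),z).round(0))
E
```

```text
330 [647.   9. 330.] [721.  -9. 330.] edge [670. -33. 330.] botscene [700.  23. 330.]
360 [669.   7. 360.] [714.  -8. 360.] edge [664. -33. 360.] botscene [720.  20. 360.]
390 [691.   4. 390.] [706.  -8. 390.] edge [657. -32. 390.] botscene [740.  16. 390.]
420 [712.   1. 420.] [698.  -8. 420.] edge [651. -31. 420.] botscene [760.  13. 420.]
450 [734.  -2. 450.] [691.  -8. 450.] edge [645. -30. 450.] botscene [780.   9. 450.]
```

Call:
carry_out(series=[-0.012, 0, 0, 0, 0, 0, 0.4, -0.012, 0, 0, 0, 0, 0, 0.4, -0.012, 0, 0, 0, 0, 0, 0.4, -0.012, 0, 0, 0, 0, 0, 0.4, -0.012, 0, 0, 0, 0, 0, 0.4, -0.012, 0, 0, 0, 0, 0, 0.4, -0.012, 0, 0, 0, 0, 0, 0.4, -0.012, 0, 0, 0, 0, 0, 0.4, -0.012, 0, 0, 0, 0, 0, 0.4, -0.012, 0, 0, 0, 0, 0, 0.4, 0, 0, 0, 0, 0, 0, 0.4, 0, 0, 0, 0, 0, 0, 0.4])

```text
time_s: 9.35
eef_pos: [665.3, -76.9, 69.3]
eef_rot: [3.142, -0.0, 1.376]
wrist_force: [0.0, 0.4, -1.1]
opening: 0.566
finger_force: 62.2
```

```bash
python3 - <<'E'
from h import *
s,T=wpose();a=camera("scene");b=camera("top")
cv2.imwrite("pics/c3.png",np.hstack([cv2.resize(a[160:280,160:280],(480,480),interpolation=2),cv2.resize(b[90:210,260:330],(280,480),interpolation=2)]))
E
```

```text
(no output)
```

View pics/c3.png

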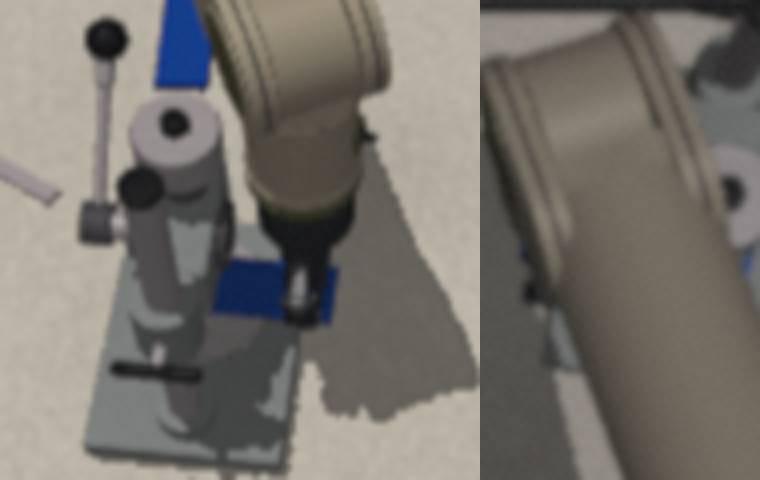

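The bar is between anvil and foot: its outer end is at (325,295) in the scene crop, and its tip shows beyond the dial at (745,260). I'll lower it now.

Call:
carry_out(series=[0, 0, 0.003, 0, 0, 0, 0.4, 0, 0, 0.003, 0, 0, 0, 0.4, 0, 0, 0.003, 0, 0, 0, 0.4, 0, 0, 0.002, 0, 0, 0, 0.4, 0, 0, 0, 0, 0, 0, 0.4, 0, 0, 0, 0, 0, 0, 0.4])

```text
time_s: 10.05
eef_pos: [665.4, -76.9, 58.3]
eef_rot: [3.142, 0.0, 1.377]
wrist_force: [0.5, 0.3, -1.1]
opening: 0.564
finger_force: 62.2
```

Call:
carry_out(series=[0, 0, 0.001, 0, 0, 0, 0.4, 0, 0, 0.001, 0, 0, 0, 0.4, 0, 0, 0, 0, 0, 0, 0.4, 0, 0, 0, 0, 0, 0, 0.4])

```text
time_s: 10.45
eef_pos: [665.4, -76.9, 56.4]
eef_rot: [3.141, 0.0, 1.377]
wrist_force: [0.2, -0.2, -1.1]
opening: 0.564
finger_force: 62.2
```

Call:
carry_out(series=[0, 0, 0.001, 0, 0, 0, 0.4, 0, 0, 0, 0, 0, 0, 0.4, 0, 0, 0.001, 0, 0, 0, 0.4, 0, 0, 0, 0, 0, 0, 0.4, 0, 0, 0, 0, 0, 0, 0.4])

```text
time_s: 10.95
eef_pos: [665.5, -76.8, 55.1]
eef_rot: [3.141, 0.0, 1.377]
wrist_force: [-3.5, 0.1, 6.9]
opening: 0.569
finger_force: 63.2
```

Contact with the anvil at 7 N. I'll release gradually.

Call:
carry_out(series=[0, 0, 0, 0, 0, 0, 0.62, 0, 0, 0, 0, 0, 0, 0.7, 0, 0, 0, 0, 0, 0, 0.85, 0, 0, 0, 0, 0, 0, 0.95, 0, 0, 0, 0, 0, 0, 1, 0, 0, 0, 0, 0, 0, 1, 0, 0, 0, 0, 0, 0, 1])

```text
time_s: 11.65
eef_pos: [665.3, -76.9, 54.3]
eef_rot: [3.142, 0.0, 1.377]
wrist_force: [-0.6, -0.0, -0.4]
opening: 1.001
finger_force: 0.0
```

Call:
carry_out(series=[0.005, 0, 0, 0, 0, 0, 1, 0.01, 0, 0, 0, 0, 0, 1, 0.02, 0, 0, 0, 0, 0, 1, 0.03, 0, 0, 0, 0, 0, 1, 0.03, 0, 0, 0, 0, 0, 1, 0.03, 0, 0, 0, 0, 0, 1, 0.01, 0, -0.03, 0, 0, 0, 1, 0, 0, -0.045, 0, 0, 0, 1, 0, 0, -0.045, 0, 0, 0, 1, 0, 0, -0.045, 0, 0, 0, 1, 0, 0, -0.045, 0, 0, 0, 1, 0, 0, -0.045, 0, 0, 0, 1, 0, 0, -0.045, 0, 0, 0, 1, 0, 0, 0, 0, 0, 0, 1])

```text
time_s: 13.05
eef_pos: [692.2, 58.0, 361.5]
eef_rot: [3.134, -0.004, 1.378]
wrist_force: [0.1, 0.2, 0.4]
opening: 1.0
finger_force: 0.0
```

```bash
python3 - <<'E'
from h import *
s,T=wpose();print(s["eef_pos"],s["joint_pos"].round(2));a=camera("scene");b=camera("top")
cv2.imwrite("pics/c4.png",np.hstack([cv2.resize(a[160:280,160:280],(400,400),interpolation=2),cv2.resize(b[90:210,240:360],(400,400),interpolation=2)]))
m=cv2.inRange(cv2.cvtColor(a,cv2.COLOR_BGR2HSV),(105,120,40),(130,255,255));m[:190]=0;m[:,:200]=0;m[:,330:]=0
for M,st,c in comps(m,60):
    ys,xs=np.nonzero(M);P=np.array([ray("scene",p,67)[:2] for p in zip(xs,ys)])-[647.8,-166.6]
    t=np.radians(-11);R=np.array([[np.cos(t),np.sin(t)],[-np.sin(t),np.cos(t)]]);P=P@R.T
    print(st,"stand-frame min/max",P.min(0),P.max(0),cv2.minAreaRect(P.astype(np.float32)))
E
```

```text
[692.15112891  57.98505264 361.46362959] [ 0.35  0.61 -0.94  0.97  0.49  1.75 -0.59]
[212 227  32  16 399] stand-frame min/max [-25.00170006   9.53486814] [ 26.28583596 108.21556859] ((0.8152904510498047, 58.80704879760742), (51.011451721191406, 98.89955139160156), 0.5267536640167236)
```

View pics/c4.png

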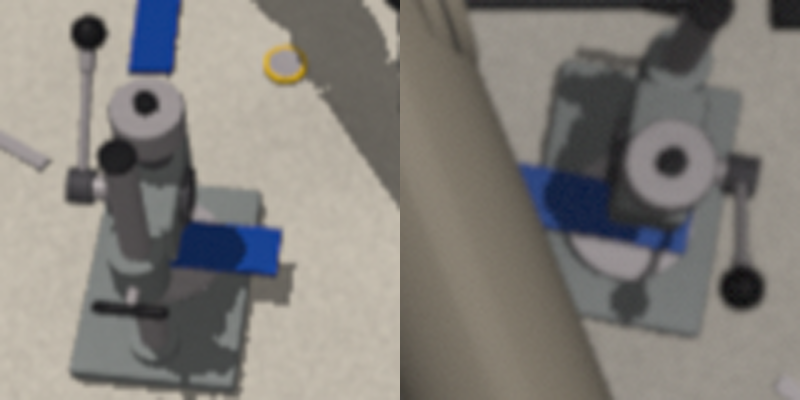

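The bar's top face fits at z = 67 with stand-frame centre of about (1, 28) mm, so it lies flat and the foot is well inside its edges. Next is the lever.

Call:
carry_out(series=[-0.0326, -0.0087, 0, 0, 0, 0, 1, -0.0326, -0.0087, 0, 0, 0, 0, 1, -0.0326, -0.0087, 0, 0, 0, 0, 1, -0.0326, -0.0087, 0, 0, 0, 0, 1, -0.0326, -0.0087, 0, 0, 0, 0, 1, -0.0326, -0.0087, 0, 0, 0, 0, 1, -0.0326, -0.0087, 0, 0, 0, 0, 1, -0.0326, -0.0087, 0, 0, 0, 0, 1, -0.0326, -0.0087, 0, 0, 0, 0, 1, 0, 0, 0, 0, 0, -8.2, 1, 0, 0, 0, 0, 0, -8.2, 1, 0, 0, 0, 0, 0, -8.2, 1, 0, 0, 0, 0, 0, -8.2, 1, 0, 0, 0, 0, 0, -8.2, 1, 0, 0, 0, 0, 0, -8.2, 1, 0, 0, 0, 0, 0, -8.2, 1, 0, 0, 0, 0, 0, -8.2, 1, 0, 0, 0, 0, 0, -8.2, 1, 0, 0, 0, 0, 0, -8.2, 1, 0, 0, 0, 0, 0, -8.1, 1])

```text
time_s: 15.15
eef_pos: [557.6, -216.7, 352.7]
eef_rot: [3.141, -0.002, 2.956]
wrist_force: [-0.7, 1.5, 0.7]
opening: 0.999
finger_force: 0.0
```

```bash
python3 - <<'E'
from h import *
s,T=wpose();print(s["eef_pos"],s["eef_rot"],s["joint_pos"].round(2));im=camera("wrist")
cv2.imwrite("pics/w2.png",im)
i=INF["wrist"];C=np.linalg.inv(T@i["tool_from_camera"])
for K in((559.5,-215,294),):
    q=i["intrinsics"]@(C[:3,:3]@K+C[:3,3]);print("knob predicted",q[:2]/q[2],"r",17*289/q[2])
E
```

```text
[ 557.58919463 -216.7344897   352.746064  ] [ 3.14128089e+00 -2.08142136e-03  2.95579925e+00] [ 1.15  0.51 -1.27  1.28  0.48  1.69  1.36]
knob predicted [263.29272597 212.78533865] r 23.073421339265796
```

View pics/w2.png

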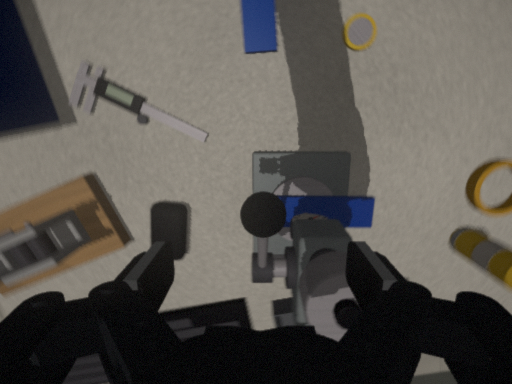

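The knob sits at (263,213), exactly where predicted, so its position is confirmed. Descending onto it.

Call:
carry_out(series=[-0.0017, 0.0018, 0.01, 0, 0, 0, 1, 0, 0, 0.02, 0, 0, 0, 1, 0, 0, 0.02, 0, 0, 0, 1, 0, 0, 0.015, 0, 0, 0, 1, 0, 0, 0.01, 0, 0, 0, 1, 0, 0, 0.004, 0, 0, 0, 1, 0, 0, 0, 0, 0, 0, 1, 0, 0, 0, 0, 0, 0, 1], grip_force=40)

```text
time_s: 16.0
eef_pos: [560.2, -215.6, 275.9]
eef_rot: [-3.142, 0.001, 2.949]
wrist_force: [-0.4, 0.1, 0.6]
opening: 1.003
finger_force: 0.0
```

Call:
carry_out(series=[0, 0, 0.003, 0, 0, 0, 0.6, 0, 0, 0, 0, 0, 0, 0.5, 0, 0, 0, 0, 0, 0, 0.45, 0, 0, 0, 0, 0, 0, 0.3, 0, 0, 0, 0, 0, 0, 0.25, 0, 0, 0, 0, 0, 0, 0.25, 0, 0, 0, 0, 0, 0, 0.25])

```text
time_s: 16.7
eef_pos: [560.1, -214.9, 272.7]
eef_rot: [3.141, 0.0, 2.95]
wrist_force: [-1.9, 5.3, 5.2]
opening: 0.374
finger_force: 39.5
```

Call:
carry_out(series=[0.0031, 0, 0.0034, 0, 0, 0, 0.25, 0.0031, 0, 0.0035, 0, 0, 0, 0.25, 0.0031, 0, 0.0035, 0, 0, 0, 0.25, 0.0028, 0, 0.0037, 0, 0, 0, 0.25, 0.0028, 0, 0.0037, 0, 0, 0, 0.25, 0.0027, 0, 0.0038, 0, 0, 0, 0.25, 0.0024, 0, 0.004, 0, 0, 0, 0.25, 0.0024, 0, 0.004, 0, 0, 0, 0.25, 0.0023, 0, 0.004, 0, 0, 0, 0.25, 0.002, 0, 0.0042, 0, 0, 0, 0.25, 0.002, 0, 0.0042, 0, 0, 0, 0.25, 0.0019, 0, 0.0043, 0, 0, 0, 0.25, 0.0016, 0, 0.0044, 0, 0, 0, 0.25, 0.0015, 0, 0.0044, 0, 0, 0, 0.25, 0.0015, 0, 0.0044, 0, 0, 0, 0.25])

```text
time_s: 18.2
eef_pos: [526.1, -208.2, 213.2]
eef_rot: [3.141, 0.002, 2.95]
wrist_force: [1.4, 4.8, 4.7]
opening: 0.375
finger_force: 41.2
```

Call:
carry_out(series=[0.0011, 0, 0.0045, 0, 0, 0, 0.25, 0.0011, 0, 0.0045, 0, 0, 0, 0.25, 0.0011, 0, 0.0046, 0, 0, 0, 0.25, 0.0007, 0, 0.0046, 0, 0, 0, 0.25, 0.0006, 0, 0.0046, 0, 0, 0, 0.25, 0.0006, 0, 0.0047, 0, 0, 0, 0.25, 0.0002, 0, 0.0035, 0, 0, 0, 0.25, 0.0001, 0, 0.0035, 0, 0, 0, 0.25, 0.0001, 0, 0.0035, 0, 0, 0, 0.25, 0.0001, 0, 0.0035, 0, 0, 0, 0.25, -0.0002, 0, 0.0025, 0, 0, 0, 0.25, -0.0002, 0, 0.0025, 0, 0, 0, 0.25, -0.0002, 0, 0.0025, 0, 0, 0, 0.25, 0, 0, 0, 0, 0, 0, 0.25])

```text
time_s: 19.6
eef_pos: [521.0, -207.2, 164.0]
eef_rot: [3.141, 0.001, 2.95]
wrist_force: [0.7, 6.2, 5.4]
opening: 0.375
finger_force: 43.0
```

Call:
carry_out(series=[-0.0001, 0, 0.0015, 0, 0, 0, 0.25, -0.0002, 0, 0.0015, 0, 0, 0, 0.25, -0.0002, 0, 0.0015, 0, 0, 0, 0.25, -0.0002, 0, 0.0015, 0, 0, 0, 0.25, -0.0002, 0, 0.0015, 0, 0, 0, 0.25, -0.0002, 0, 0.0015, 0, 0, 0, 0.25, -0.0002, 0, 0.0015, 0, 0, 0, 0.25, -0.0002, 0, 0.0015, 0, 0, 0, 0.25, -0.0003, 0, 0.0015, 0, 0, 0, 0.25, -0.0003, 0, 0.0015, 0, 0, 0, 0.25, -0.0003, 0, 0.0015, 0, 0, 0, 0.25, -0.0003, 0, 0.0015, 0, 0, 0, 0.25, -0.0003, 0, 0.0015, 0, 0, 0, 0.25, -0.0003, 0, 0.0015, 0, 0, 0, 0.25])

```text
time_s: 21.0
eef_pos: [524.5, -207.9, 143.5]
eef_rot: [3.141, 0.002, 2.95]
wrist_force: [-1.6, 5.1, 7.7]
opening: 0.377
finger_force: 43.8
```

Call:
carry_out(series=[-0.0005, 0, 0.002, 0, 0, 0, 0.25, -0.0005, 0, 0.002, 0, 0, 0, 0.25, -0.0005, 0, 0.002, 0, 0, 0, 0.25, -0.0005, 0, 0.002, 0, 0, 0, 0.25, -0.0006, 0, 0.002, 0, 0, 0, 0.25, -0.0006, 0, 0.002, 0, 0, 0, 0.25, -0.0006, 0, 0.002, 0, 0, 0, 0.25, -0.0007, 0, 0.002, 0, 0, 0, 0.25, -0.0007, 0, 0.002, 0, 0, 0, 0.25, -0.0008, 0, 0.002, 0, 0, 0, 0.25, -0.0008, 0, 0.002, 0, 0, 0, 0.25, -0.0008, 0, 0.002, 0, 0, 0, 0.25, 0, 0, 0, 0, 0, 0, 0.25, 0, 0, 0, 0, 0, 0, 0.25])

```text
time_s: 22.4
eef_pos: [532.3, -209.5, 119.7]
eef_rot: [3.141, 0.003, 2.95]
wrist_force: [1.0, 5.3, 8.3]
opening: 0.378
finger_force: 45.0
```

Call:
carry_out(series=[-0.0005, 0, 0.001, 0, 0, 0, 0.25, -0.0005, 0, 0.001, 0, 0, 0, 0.25, -0.0004, 0, 0.001, 0, 0, 0, 0.25, 0, 0, 0, 0, 0, 0, 0.25, 0, 0, 0, 0, 0, 0, 0.25])

```text
time_s: 22.9
eef_pos: [533.6, -209.6, 116.7]
eef_rot: [3.141, 0.002, 2.95]
wrist_force: [0.2, 4.3, 8.3]
opening: 0.373
finger_force: 45.1
```

Call:
carry_out(series=[-0.0005, 0, 0.001, 0, 0, 0, 0.25, -0.0005, 0, 0.001, 0, 0, 0, 0.25, 0, 0, 0, 0, 0, 0, 0.25, 0, 0, 0, 0, 0, 0, 0.25])

```text
time_s: 23.3
eef_pos: [534.6, -209.9, 114.8]
eef_rot: [3.141, 0.002, 2.95]
wrist_force: [-0.5, 5.6, 8.8]
opening: 0.373
finger_force: 45.3
```

```bash
python3 - <<'E'
from h import *
s,T=wpose();print(s["eef_pos"],s["wrist_force"],s["qvel"].round(3));a=camera("scene");b=camera("top")
cv2.imwrite("pics/c5.png",np.hstack([cv2.resize(a[140:260,160:280],(400,400),interpolation=2),cv2.resize(b[90:210,260:380],(400,400),interpolation=2)]))
t=np.radians(-11);F=np.array([647.8,-166.6,0])
for n,(x,y,z) in {"wtop_lowered(bar)":(0,0,311-22),"wtop_0":(0,0,311),"knob_stop":(-106,-65,138.6),"pivot":(22,-65,195)}.items():
    p=F+[x*np.cos(t)-y*np.sin(t),x*np.sin(t)+y*np.cos(t),z];print(n,p.round(1),proj("scene",p).round(1),proj("top",p).round(1))
E
```

```text
[ 534.60936904 -209.850399    114.75110241] [-0.45839871  5.64334787  8.83387916] [-0.002 -0.    -0.     0.001  0.     0.     0.001]
wtop_lowered(bar) [ 647.8 -166.6  289. ] [203.5 194.3] [319.9 139.4]
wtop_0 [ 647.8 -166.6  311. ] [202.7 189.9] [321.3 137.7]
knob_stop [ 531.3 -210.2  138.6] [193.7 191.8] [329.3 192.8]
pivot [ 657.  -234.6  195. ] [184.  216.1] [341.4 142.2]
```

View pics/c5.png

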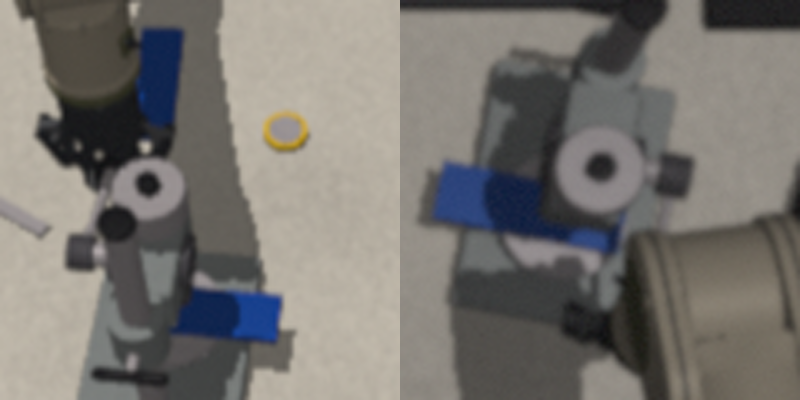

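The scene crop shows the weight lowered, with its knob at full-image (204,195) against a predicted (203.5,194.3), and the bar unmoved. The force hasn't risen clearly at the stop yet, so I'll press slightly further.

Call:
carry_out(series=[-0.0004, 0, 0.001, 0, 0, 0, 0.25, -0.0004, 0, 0.001, 0, 0, 0, 0.25, -0.0004, 0, 0.001, 0, 0, 0, 0.25, 0, 0, 0, 0, 0, 0, 0.25, 0, 0, 0, 0, 0, 0, 0.25])

```text
time_s: 23.9
eef_pos: [536.0, -210.1, 111.9]
eef_rot: [3.141, 0.003, 2.95]
wrist_force: [0.8, 4.7, 9.2]
opening: 0.376
finger_force: 45.5
```

Call:
carry_out(series=[0, 0, 0, 0, 0, 0, 0.2, 0, 0, 0, 0, 0, 0, 0.2, 0, 0, 0, 0, 0, 0, 0.2, -0.0004, 0, 0.001, 0, 0, 0, 0.2, 0, 0, 0, 0, 0, 0, 0.2, -0.0004, 0, 0.001, 0, 0, 0, 0.2, 0, 0, 0, 0, 0, 0, 0.2], grip_force=80)

```text
time_s: 24.6
eef_pos: [536.9, -210.2, 110.0]
eef_rot: [3.141, 0.003, 2.95]
wrist_force: [0.8, 5.3, 10.9]
opening: 0.367
finger_force: 78.1
```

Call:
carry_out(series=[-0.0004, 0, 0.001, 0, 0, 0, 0.2, 0, 0, 0, 0, 0, 0, 0.2, -0.0004, 0, 0.001, 0, 0, 0, 0.2, 0, 0, 0, 0, 0, 0, 0.2, -0.0004, 0, 0.001, 0, 0, 0, 0.2, 0, 0, 0, 0, 0, 0, 0.2, 0, 0, 0, 0, 0, 0, 0.2])

```text
time_s: 25.3
eef_pos: [538.6, -210.6, 107.7]
eef_rot: [3.141, 0.004, 2.951]
wrist_force: [-0.2, 4.5, 14.8]
opening: 0.365
finger_force: 78.2
```

Call:
carry_out(series=[0, 0, 0, 0, 0, 0, 0.2, 0, 0, 0, 0, 0, 0, 0.2, 0, 0, 0, 0, 0, 0, 0.2, 0, 0, 0, 0, 0, 0, 0.2, 0, 0, 0, 0, 0, 0, 0.2, 0, 0, 0, 0, 0, 0, 0.2, 0, 0, 0, 0, 0, 0, 0.2, 0, 0, 0, 0, 0, 0, 0.2, 0, 0, 0, 0, 0, 0, 0.2, 0, 0, 0, 0, 0, 0, 0.2])

```text
time_s: 26.3
eef_pos: [538.6, -210.6, 107.7]
eef_rot: [3.141, 0.004, 2.951]
wrist_force: [0.9, 4.1, 15.1]
opening: 0.369
finger_force: 78.2
```

```bash
python3 - <<'E'
from h import *
s,T=wpose();print(s["qvel"].round(3));a=camera("scene");cv2.imwrite("pics/e.png",a);b=cv2.imread("pics/c5.png")
g=cv2.cvtColor(a,cv2.COLOR_BGR2GRAY)[186:204,192:216]
M=comps(g<60,8);print("weight knob",[(c+[192,186]).round(1).tolist()+[int(st[4])] for _,st,c in M])
m=cv2.inRange(cv2.cvtColor(a,cv2.COLOR_BGR2HSV),(105,120,40),(130,255,255));m[:210]=0;m[:,:200]=0;m[:,330:]=0
for M,st,c in comps(m,60): print("bar",st,c.round(1))
E
```

```text
[ 0.001 -0.002  0.    -0.001  0.001  0.001  0.   ]
weight knob [[194.9, 188.0, 37], [204.0, 194.8, 33], [194.8, 202.6, 11]]
bar [212 227  32  16 388] [228.7 234.3]
```

The hold is steady with no creep and 15 N on the lever, against the roughly 8 N its spring needs. The weight has settled at its lowered position and the bar hasn't moved, so I'm handing in.

```bash
python3 -c "
from cell import job_done
print(job_done())"
```

```text
the job is handed in; nothing more can be done
None
```

I handed the job in at about 26 s of the 58 s allowed, but no verdict came back: the blue bar lies flat on the anvil with the foot well inside its edges, and the gripper holds the lever steady at 15 N, which I take to be its stop from the force and the arm's travel since I couldn't see the lever angle.

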